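# Raise the axle stub and hold the spread snap ring at its groove

### The job

Throw the lift lever of the hub fixture into the notch that has a small domed stud on either side, which raises the axle stub until its groove stands clear of the hub. Then pick the snap-ring pliers off their wooden rest by the handles, squeeze them fully so that the ring on their tips spreads, bring the spread ring over the end of the axle and slide it down until it surrounds the groove, just above or lightly on the hub face. Finish there, still holding the pliers level and squeezed with the ring spread at the groove: do not let go, do not lean hard on the hub, and leave the other things on the bench where they are.

Things in the scene. Friction and masses are not known exactly. Their poses are not given: they have to be found in the camera images.
- fixture: Fixed cast base plate 130 x 110 x 14 mm with a plain round hub, 68 mm diameter, whose flat top face is 75 mm above the bench. Origin: on the bench on the axle's vertical axis; z up. On its -y side a notched quadrant plate (radius 90 mm, top 14 mm above the bench) lies under the lever.
- lift_lever (a joint): Lift lever: steel arm swinging level about the axle's axis, 26 to 34 mm above the bench, with an upright knob. In rad, 0 to 1.25, growing anticlockwise seen from above. The studded notch is at 0.90; a sprung ball clicks in there (some newtons at the knob) and the lever stays where it is left. Plain notches (0.01, 0.51) are not wanted. It raises the axle 13.5 mm per rad.
- lever_knob (a point): Centre of the lever's upright knob: a cylinder 16 mm diameter reaching from 33 to 77 mm above the bench; the point is 55 mm above the bench. It travels on a circle of 100 mm radius about the fixture's origin.
- notch_mark (a point): Where the knob's centre stands when the lever is in the studded notch (fixed on the fixture, 100 mm from the axle's axis, 55 mm above the bench).
- groove (a point): Centre of the groove, on the axis of the axle stub, an upright steel shaft 40 mm diameter. The groove is 7 mm high and 37 mm diameter. With the lever in the studded notch its centre is 79 mm above the bench, its lower edge level with the hub's face; before that it is hidden inside the hub.
- axle_tip (a point): Centre of the axle stub's flat top end, which has a 3 mm chamfer; 34 mm above the groove's centre. 113 mm above the bench with the lever in the studded notch.
- rest: Fixed wooden rest for the pliers: board 155 x 75 x 10 mm, with a 26 x 26 mm post under the pliers' pivot and a cross bar under the ends of the handles, both 45 mm high; between them the handles are free to take from above. Origin: on the bench under the grip point.
- pliers: Snap-ring pliers, 0.22 to 0.37 kg, balancing near the grip point, lying level on the rest, the ring on their tips. Origin: centre of the pivot (boss 26 mm diameter, 18 mm high). x points from handles to ring, y to the left handle, z up. Handles run back to -0.115 m with rubber grips 18 mm high. The spring needs about 4 N to start and 13 N on each handle to hold fully squeezed.
- pliers_grip (a point): Grip point half-way between the handles, 60 mm behind the pivot, at half their height (54 mm above the bench on the rest). Close the fingers across the handles (along the pliers' y). Relaxed the handles flare and are 56 mm wide over the outside here; fully squeezed they are parallel and 30 mm wide, at a stop; squeezing them creeps the pliers 2 to 3 mm forward (ring away).
- pliers_l (a joint): How far the pliers are squeezed: rad turned by each handle, 0 relaxed (ring closed, does not pass over the axle), 0.22 fully squeezed (ring fully spread, about 3 mm clear all round the axle).
- clip_eye (a point): Middle of the spread ring's opening, half-way up the ring: 75.2 mm ahead of the pivot (135.2 mm ahead of the grip point), 6.5 mm below the pivot's centre. It belongs on the axle's axis. Ring 3 mm thick, 4 mm wide, reaching 61 to 105 mm ahead of the pivot; its underside is 8 mm below the pivot's centre, 1 mm above that of the handles.
- tape_a: Bystander: black and yellow tape measure, 66 x 36 x 62 mm, origin under its centre.
- bowl: Bystander: small open red bowl, 100 mm wide, 30 mm high, origin under its centre.
- clamp_a: Bystander: red and black spring clamp lying flat, 130 mm long, 30 mm high, origin at its pivot on the bench.
- clamp_b: Bystander: a second such spring clamp.
- spacer: Bystander: steel spacer ring, 48 mm diameter, 18 mm high, origin under its centre.
- cup: Bystander: round black steel cup, 80 mm diameter, 100 mm high, with pencils up to 146 mm, origin under its centre.
- wrench: Bystander: steel wrench lying flat, origin under it.

How it is judged:
On the way, in this order (a step that is already met when the one before it is completed fails the run):
1. the lever is in the studded notch (value of joint lift_lever between 0.82 and 0.98 rad), for 0.2 s.
2. the ring is spread and over the end of the axle, clear above it (value of joint pliers_l above 0.185 rad and horizontal distance between clip_eye and axle_tip below 0.008 m and z of clip_eye in the frame of axle_tip above 0.002 m), for 0.05 s.
At the end, for the whole second after the job is handed in: Lever within 0.08 rad of the studded notch; fingers still squeeze the pliers (over 4 N) to 0.185 rad or more; ring's eye within 6 mm of the axle's axis and 3.5 mm of the groove's centre in height; pliers level within 0.14 rad, at rest, off the rest, pressing the fixture under 15 N (all of step 1 and value of joint pliers_l above 0.185 rad and horizontal distance between clip_eye and groove below 0.006 m and z of clip_eye in the frame of groove between -0.0035 and 0.0035 m and angle between clip_eye's own z axis and vertical below 0.14 rad and contact force between the fingers and pliers above 4 N and contact force between pliers and fixture below 15 N and contact force between pliers and rest below 0.1 N and linear speed of pliers below 0.02 m/s); the arm keeps its last pose, push and grip.
It fails at once if a bystander is pushed more than 40 mm (distance of any of tape_a, bowl, clamp_a, clamp_b, spacer, cup, wrench from where it was at the start of the episode above 0.04 m).
It also fails if it takes over 64 s, if anything falls off the work surface, if the arm or the gripper's body presses on something with over 40 N, if the wrist force passes 120 N, or if a joint passes its speed limit or range.

### The arm

A 6-joint arm with a two-finger parallel gripper is mounted at the origin on the work surface. World frame = base frame: x ahead of the robot, y to its left, z up, the work surface at z = 0. Lengths are in m, angles in rad, forces in N, time in s.
With the tool pointing down it reaches from about 0.325 to 0.85 m from the base axis. Payload 4.4 kg.
Tool frame: the origin (TCP) lies on the mounting face of the last link; the fingertips stand ahead of it and the grasp point (between the pads) lies 180 mm ahead of it (r.tips_ahead is the z of the fingertips in the tool frame, in m); z points along the fingers, y is the direction in which the jaws open and shut (so a half turn about z gives the same grasp; the last joint's range is limited). The gripper opens to 94 mm and grips with 3 to 60 N. Pads are 16 mm wide; open, the fingers measure 119 mm over their backs; the gripper's body (75 mm by 177 mm) begins 78 mm behind the grasp point.
Start: joints at [-1.26, 0.207, 1.542, -0, 1.393, -0.15], TCP at [0.256, -0.515, 0.405] pointing down, gripper open.
Joint ranges: [-2.73, 2.73], [-0.86, 2.22], [0.23, 2.46], [-1.11, 4.25], [0.08, 2.63], [-2.82, 2.82]. Speed limits (rad/s): [2.79, 2.79, 3.14, 3.14, 3.14, 3.14].

### API

Orientations are given as [roll, pitch, yaw] about the fixed x, y, z axes, in that order (R = Rz(yaw) Ry(pitch) Rx(roll)).
In Python, from rig import r gives the robot as it stands. The module is installed in compiled form; this text tells all that it offers.
- The arm moves only by the shell command python3 -m pendant 'ROWS' [FORCE]. ROWS is JSON, a list of rows, each a list of 5 numbers: the shift along the tool's x, y, z in cm, then the turn about the tool's z in degrees, then the finger opening in cm, from 0 to 9.4. A call has 1 to 12 rows; each row shifts and turns the commanded pose from where the row before left it, along the tool's axes as they then stand; what a row does not reach is not made up. A row lasts 1/10 s, in which the tool goes at most 50 mm and 8.59 degrees, less where a joint would pass 70% of its speed; a pose out of reach is approached as far as the arm can. A call is refused whole if a number of a shift passes 5 or a number of a turn 8.59, either way. A call with a gripper value outside its range is refused whole. The fingers move at their own pace and stop on an object; FORCE is the grip in N (left out, the last holds). Time passes only in rows, so rows that do not move let the fingers close. It gives the time, the measured TCP pose, the force and the opening at its end, in the units of the state.
- r.get_state(): the state, without advancing time (a new reading comes with each control period).
- r.grab_frame(name): name is "scene" or "top" or "wrist"; returns a dict with "pixels" (384x512x3 uint8, blue, green, red), "depth" (384x512 float32, m along the optical axis (not along the pixel's ray), 0 where there is no reading), "K" (3x3 intrinsics, pixels), "rvec" (rotation vector, rad) and "tvec" (3), from world to camera coordinates, as OpenCV has them. Camera axes: x right, y down, z forward; pixel columns grow to the right and rows downward; lengths in m; the calibration is good to about 2 mm. A picture is of the moment at which its call begins.
- r.job_done(): hands the job in, once; it reports no verdict.
The state is a dict: "time_s": time; "joints": joint angles; "qd": joint speeds; "joint_torque": joint torques, N m; "tcp_pos": TCP position; "ee_rot": TCP orientation; "force": force on the tool from outside, world axes, zero at the start; "ft_torque": the same for the moment, N m; "grip_width": opening from 0.0 (shut) to 1.0 (fully open).
Only numpy, scipy, OpenCV 4.12 (cv2) and the standard library are available. Lean on these libraries where they do the work, as an engineer would, in place of code of your own. Each camera call takes 0.05 s, during which the arm holds its last target. There are 200 camera calls.

## Working session

There is one attempt and no reset: what is moved stays moved. The work goes in short steps, Python scripts to look and compute and a shell command to move; the robot and the scene stay as the last step left them, time stands still between calls to the robot, and variables do not carry over. Pictures are saved under pics/ and viewed, about 8 in all and at most 12, crops included, and the job is handed in when it is done.

```bash
mkdir -p pics; cat > h.py <<'E'
import numpy as np, cv2
from rig import r
def grab(n):
    f=r.grab_frame(n); f['R']=cv2.Rodrigues(np.array(f['rvec'],float))[0]; f['t']=np.array(f['tvec'],float).ravel(); return f
def cloud(f):
    K=f['K']; v,u=np.mgrid[0:384,0:512]; d=f['depth']
    P=np.stack([(u-K[0][2])/K[0][0]*d,(v-K[1][2])/K[1][1]*d,d],-1)
    W=(P-f['t'])@f['R']; W[d==0]=np.nan; return W
def ray(f,u,v,z):
    d=f['R'].T@(np.linalg.inv(np.array(f['K']))@[u,v,1.]); c=-f['R'].T@f['t']
    return c+d*(z-c[2])/d[2]
E
python3 - <<'E'
from h import *
a=[]
for n in("top","scene"):
    f=grab(n); cv2.imwrite(f'pics/{n}0.png',cv2.resize(f['pixels'],(768,576)))
    print(n,-f['R'].T@f['t'],f['K'])
    np.savez(f'{n}0.npz',**f,W=cloud(f))
s=r.get_state();print(s,r.tips_ahead)
E
```

```text
top [ 0.46517398 -0.01925195  1.30619542] [[482.49259467   0.         256.11182688]
 [  0.         482.49259467 200.06871219]
 [  0.           0.           1.        ]]
scene [ 1.33555491 -0.63724839  0.86507354] [[476.81716918   0.         254.20741366]
 [  0.         476.81716918 189.47293672]
 [  0.           0.           1.        ]]
{'time_s': 0.1, 'joints': array([-1.26047425e+00,  2.07373539e-01,  1.54276215e+00, -3.43467813e-05,
        1.39350111e+00, -1.50498809e-01]), 'qd': array([ 0.00035889, -0.00159445, -0.00426384, -0.00077045,  0.00127537,
        0.00016287]), 'joint_torque': array([-6.40406761e-04, -3.71869326e+01, -2.82291466e+01,  7.00939447e-02,
        3.11342301e-02, -4.48661285e-05]), 'tcp_pos': array([ 0.25558373, -0.51472987,  0.40360771]), 'ee_rot': array([-3.13956654e+00, -2.73067789e-04,  4.60826705e-01]), 'force': array([-0.45412472, -0.19983744,  0.63904427]), 'ft_torque': array([-0.01574861, -0.01715477,  0.02267535]), 'grip_width': 1.0025957680780981} 0.1992
```

View pics/top0.png

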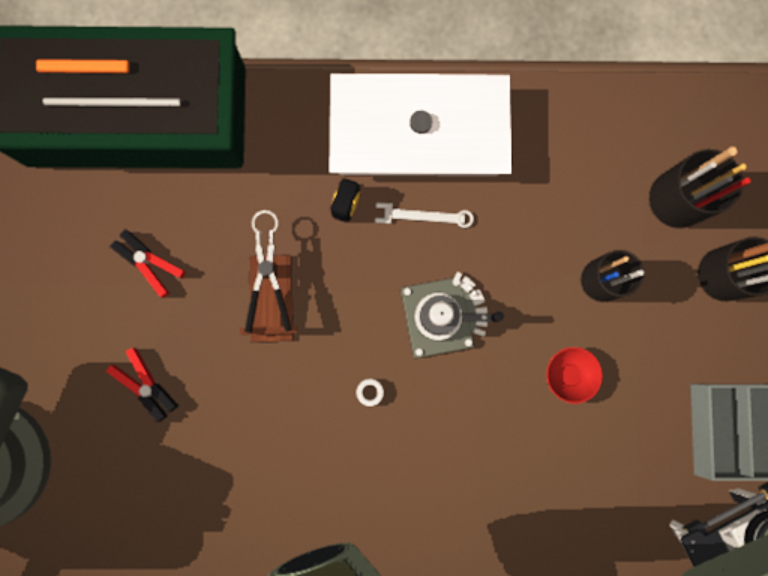

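View pics/scene0.png

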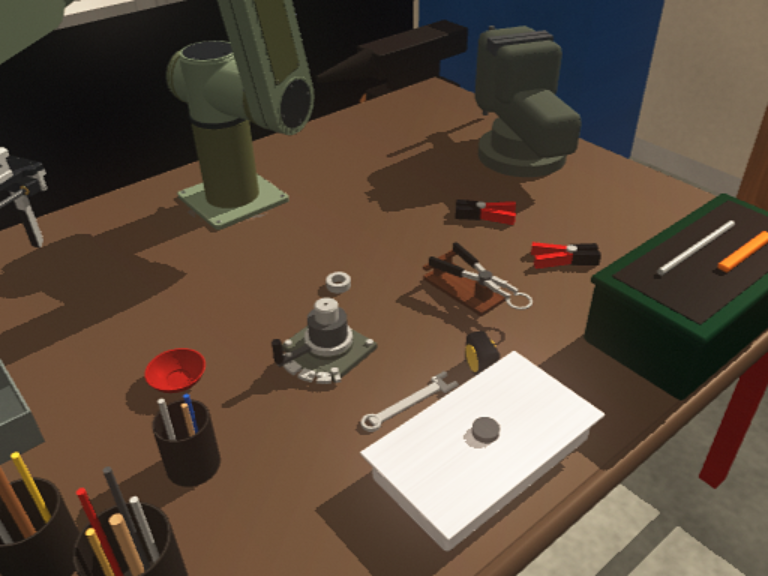

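```bash
python3 - <<'E'
from h import *
f=dict(np.load('top0.npz')); W=f['W']; im=f['pixels']
c1=cv2.resize(im[165:250,255:355],(800,680),interpolation=cv2.INTER_CUBIC)[:600]
c2=cv2.resize(im[130:230,150:220],(420,600),interpolation=cv2.INTER_CUBIC)
c1=cv2.resize(c1,(600,450)); o=np.zeros((600,800,3),np.uint8); o[:600,:300]=cv2.resize(c2,(300,428+172))[:,:]; o[:450,300:]=cv2.resize(c1,(500,450)); cv2.imwrite('pics/crop1.png',o)
# axle top: circle pixels, heights in fixture region
X=W[165:250,255:355]; 
z=X[...,2]
print(np.nanmax(z))
for lo,hi in((.068,.08),(.085,.12)):
    m=(z>lo)&(z<hi); p=X[m]; print(lo,len(p),p.mean(0),p.min(0),p.max(0)); 
# rest/pliers
X=W[130:230,150:220]; z=X[...,2]; B=im[130:230,150:220]
m=(z>.04)&(z<.08); p=X[m]; print('pl',len(p),p.mean(0),p.min(0),p.max(0))
for x0 in np.arange(.44,.72,.01):
    q=p[(p[:,0]>x0)&(p[:,0]<x0+.01)]
    if len(q): print(round(x0,3),len(q),q[:,1].min().round(4),q[:,1].max().round(4),q[:,2].mean().round(3))
E
```

```text
0.1111006069927341
0.068 361 [ 0.5559434  -0.14192832  0.07522819] [ 0.52288204 -0.24149247  0.06809759] [ 0.58990823 -0.10245738  0.07990033]
0.085 208 [ 0.55583556 -0.1341638   0.10320416] [ 0.53694502 -0.15393434  0.08535301] [ 0.57445016 -0.11583375  0.11110061]
pl 820 [0.60496664 0.16454502 0.05662019] [0.52358931 0.11203602 0.040218  ] [0.74029223 0.21168173 0.06927015]
0.52 87 0.112 0.2111 0.046
0.53 112 0.1121 0.2117 0.051
0.54 39 0.1243 0.1986 0.061
0.55 35 0.1268 0.1961 0.062
0.56 38 0.1297 0.1936 0.061
0.57 34 0.1324 0.1907 0.062
0.58 31 0.1352 0.1904 0.061
0.59 38 0.1381 0.1886 0.062
0.6 32 0.1422 0.1872 0.059
0.61 33 0.1455 0.1844 0.059
0.62 43 0.1503 0.1798 0.059
0.63 43 0.1527 0.1796 0.062
0.64 35 0.1528 0.1771 0.06
0.65 40 0.1533 0.1795 0.058
0.66 33 0.1538 0.1831 0.059
0.67 30 0.1526 0.183 0.059
0.68 20 0.154 0.1836 0.058
0.69 25 0.1547 0.1835 0.059
0.7 19 0.1514 0.1901 0.053
0.71 13 0.1484 0.1936 0.048
```

View pics/crop1.png

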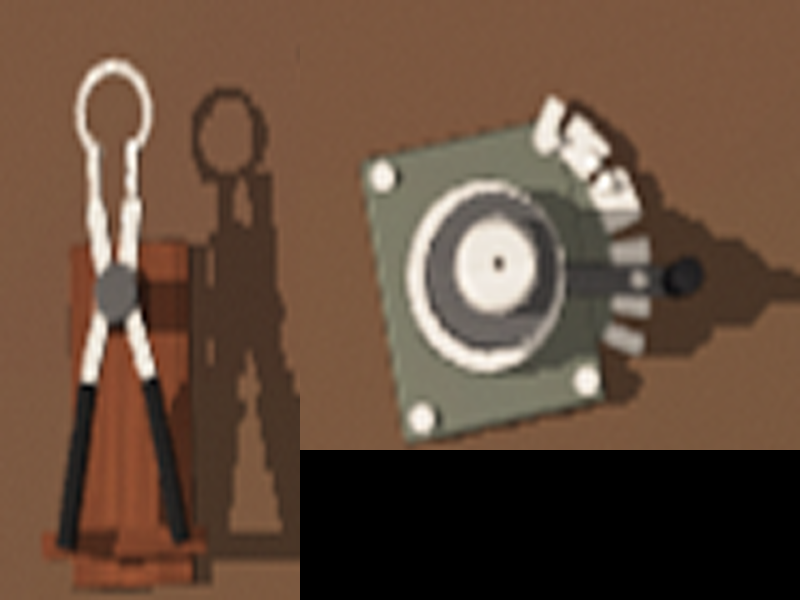

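```bash
python3 - <<'E'
from h import *
f=dict(np.load('top0.npz')); W=f['W']
ax=np.array([.556,-.134])
for x,y,z in [(547,122,.014),(583,148,.014),(615,195,.014),(630,218,.014),(630,250,.014),(640,280,.03),(630,300,.014),(625,340,.014)]:
    p=ray(f,255+(x-300)/5,165+y/6,z); d=p[:2]-ax; print(x,y,p.round(4),np.hypot(*d).round(4),np.arctan2(d[1],d[0]).round(3))
X=W[165:250,255:355].reshape(-1,3)
m=(X[:,1]<-.215)&(X[:,2]>.06); k=X[m]; print('knob',len(k),k.min(0),k.max(0),np.median(k,0))
m=(np.hypot(*(X[:,:2]-ax).T)<.014); print('axle z',np.median(X[m],0), np.median(X[(np.hypot(*(X[:,:2]-ax).T)>.026)&(np.hypot(*(X[:,:2]-ax).T)<.032)],0))
# axle centre from bright top disc
E
```

```text
547 122 [ 0.6276 -0.1704  0.014 ] 0.0803 -0.47
583 148 [ 0.6158 -0.1898  0.014 ] 0.0818 -0.75
615 195 [ 0.5946 -0.2068  0.014 ] 0.0824 -1.083
630 218 [ 0.5843 -0.2148  0.014 ] 0.0856 -1.235
630 250 [ 0.5698 -0.2146  0.014 ] 0.0818 -1.401
640 280 [ 0.5552 -0.2174  0.03  ] 0.0834 -1.58
630 300 [ 0.5474 -0.2144  0.014 ] 0.0808 -1.678
625 340 [ 0.5294 -0.2115  0.014 ] 0.0819 -1.901
knob 37 [ 0.54685127 -0.24149247  0.06307975] [ 0.56162399 -0.2268389   0.08217251] [ 0.5538865  -0.233721    0.07618858]
axle z [ 0.5563926  -0.13344733  0.10394941] [ 0.55604505 -0.13137824  0.07524813]
```

```bash
python3 -m pendant '[[2,-0.6,0,0,9.4],[3.9,-1.2,0,0,9.4],[3.9,-1.2,0,0,9.4],[3.9,-1.2,0,0,9.4],[3.9,-1.2,0,0,9.4],[3.9,-1.2,0,0,9.4],[3.9,-1.2,0,0,9.4],[3.9,-1.2,0,0,9.4],[3.9,-1.2,0,0,9.4],[3.9,-1.2,0,0,9.4],[2,-0.6,0,0,9.4]]'; python3 -m pendant '[[0,0,0,-8.2,9.4],[0,0,0,-8.2,9.4],[0,0,0,-8.2,9.4],[0,0,0,-8.2,9.4],[0,0,0,-8.2,9.4],[0,0,0,-8.2,9.4],[0,0,0,-8.2,9.4],[0,0,0,-8.2,9.4],[0,0,0,-8.2,9.4],[0,0,0,-8.2,9.4],[0,0,0,0,9.4]]'
python3 - <<'E'
from h import *
f=grab('wrist'); cv2.imwrite('pics/w1.png',f['pixels']); W=cloud(f); np.savez('w1.npz',**f,W=W)
s=r.get_state(); print(s['joints'],s['tcp_pos'],s['ee_rot'])
m=(W[...,2]>.06)&(W[...,2]<.09)&(np.hypot(W[...,0]-.554,W[...,1]+.234)<.03); p=W[m]; print(len(p),p.min(0),p.max(0),np.median(p,0))
E
```

```text
time_s: 1.2
tcp_pos: [0.5541, -0.2311, 0.404]
ee_rot: [-3.14, -0.0, 0.464]
force: [-0.6, -1.1, -0.1]
grip_width: 0.998
time_s: 2.3
tcp_pos: [0.5524, -0.2336, 0.404]
ee_rot: [-3.141, -0.001, 1.892]
force: [-0.5, 0.5, 0.4]
grip_width: 1.0
[-5.44300467e-01  2.59262228e-01  1.47839197e+00  3.63834058e-05
  1.40498245e+00 -8.62612060e-01] [ 0.55239842 -0.23359451  0.4040897 ] [-3.14094083e+00 -8.16298044e-04  1.88910163e+00]
186 [ 0.54882791 -0.24022424  0.06028171] [ 0.56370662 -0.22478363  0.07950237] [ 0.55594862 -0.23126189  0.07715389]
```

View pics/w1.png

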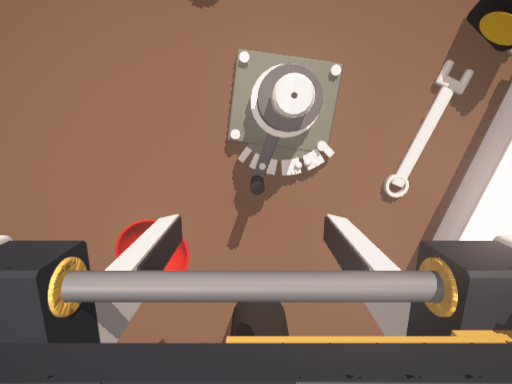

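```bash
python3 - <<'E'
from h import *
f=dict(np.load('w1.npz')); W=f['W']
cv2.imwrite('pics/c2.png',cv2.resize(f['pixels'][45:205,225:345],(600,600*160//120))[200:800])
m=(W[...,2]>.095)&(W[...,2]<.115)&(np.hypot(W[...,0]-.556,W[...,1]+.134)<.03); p=W[m]
print(len(p),p.min(0),p.max(0),np.median(p,0))
for u in range(290,335,8):
  for v in (150,158,166): 
    p=ray(f,u,v,.014);d=p[:2]-[.556,-.134];print(u,v,np.hypot(*d).round(3),(np.arctan2(d[1],d[0])).round(3),end=' | ')
E
```

```text
1500 [ 0.53859509 -0.1527458   0.09546645] [ 0.57812262 -0.1130233   0.10688064] [ 0.55792565 -0.13298844  0.10420043]
290 150 0.058 -1.038 | 290 158 0.069 -1.065 | 290 166 0.079 -1.086 | 298 150 0.061 -0.874 | 298 158 0.071 -0.922 | 298 166 0.081 -0.959 | 306 150 0.066 -0.729 | 306 158 0.075 -0.792 | 306 166 0.085 -0.841 | 314 150 0.072 -0.604 | 314 158 0.08 -0.676 | 314 166 0.089 -0.734 | 322 150 0.078 -0.499 | 322 158 0.086 -0.575 | 322 166 0.095 -0.639 | 330 150 0.085 -0.411 | 330 158 0.093 -0.489 | 330 166 0.101 -0.555 |
```

View pics/c2.png

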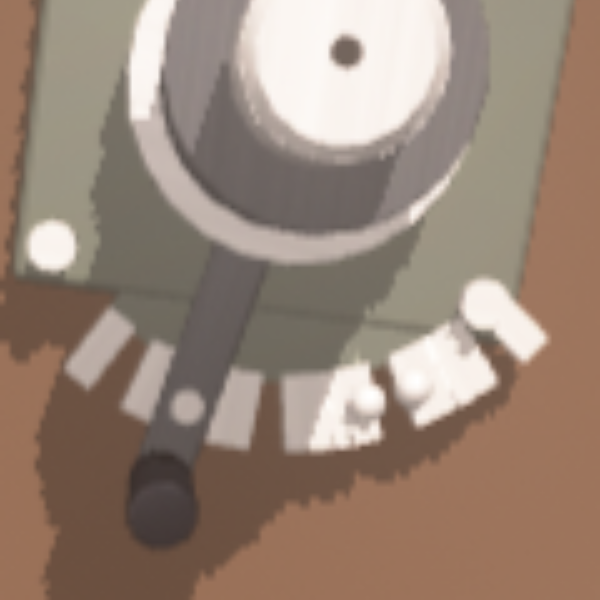

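```bash
python3 -m pendant '[[0,0.3,1,0,9.4],[0,0,3,0,9.4],[0,0,3,0,9.4],[0,0,3,0,9.4],[0,0,3,0,9.4],[0,0,2.4,0,9.4],[0,0,1,0,9.4],[0,0,0,0,4]]' 15;  python3 -m pendant '[[0,0,0,0,1],[0,0,0,0,1],[0,0,0,0,1],[0,0,0,0,1],[0,0,0,0,1],[0,0,0,0,1],[0,0,0,0,1]]' 15
python3 - <<'E'
import numpy as np
from rig import r
p=r.get_state()['tcp_pos'];ax=np.array([.557,-.1335]);d=p[:2]-ax
print(p,np.hypot(*d),np.arctan2(d[1],d[0]))
a0=np.arctan2(d[1],d[0]); t=np.linspace(a0,-.89,11); q=ax+.1*np.c_[np.cos(t),np.sin(t)]; q[0]=p[:2]; D=np.diff(q,axis=0)
y=r.get_state()['ee_rot'][2]
for v in D: print((100*(v@[np.cos(y),np.sin(y)])).round(2),(100*(v@[np.sin(y),-np.cos(y)])).round(2))
E
```

```text
time_s: 3.15
tcp_pos: [0.5546, -0.2322, 0.2383]
ee_rot: [-3.139, -0.003, 1.891]
force: [0.0, -0.3, -0.6]
grip_width: 0.949
time_s: 3.85
tcp_pos: [0.5554, -0.2327, 0.2407]
ee_rot: [3.142, 0.0, 1.892]
force: [0.5, 0.1, 0.3]
grip_width: 0.356
[ 0.55535421 -0.23273597  0.24072358] 0.09924961275608589 -1.587379375866715
-0.28 0.64
-0.16 0.68
-0.11 0.69
-0.07 0.69
-0.02 0.7
0.03 0.7
0.08 0.69
0.13 0.69
0.18 0.67
0.22 0.66
```

Fingers still closing; wait a bit more, then check the grip.

```bash
python3 -m pendant '[[0,0,0,0,1],[0,0,0,0,1],[0,0,0,0,1],[0,0,0,0,1],[0,0,0,0,1],[0,0,0,0,1]]' 15
```

```text
time_s: 4.45
tcp_pos: [0.5555, -0.2326, 0.2406]
ee_rot: [3.141, -0.0, 1.892]
force: [1.2, 2.1, -0.1]
grip_width: 0.166
```

```bash
python3 -m pendant '[[-0.21,0.64,0,0,1],[-0.16,0.68,0,0,1],[-0.11,0.69,0,0,1],[-0.07,0.69,0,0,1],[-0.02,0.7,0,0,1],[0.03,0.7,0,0,1],[0.08,0.69,0,0,1],[0.13,0.69,0,0,1],[0.18,0.67,0,0,1],[0.22,0.66,0,0,1],[0,0,0,0,1],[0,0,0,0,1]]' 25
python3 - <<'E'
from h import *
p=r.get_state()['tcp_pos'];d=p[:2]-np.array([.557,-.1335]);print(np.hypot(*d),np.arctan2(d[1],d[0]))
f=grab('top');W=cloud(f).reshape(-1,3);e=np.hypot(*(W[:,:2]-[.557,-.1335]).T)
print(np.median(W[e<.012],0))
E
```

```text
time_s: 5.65
tcp_pos: [0.6207, -0.2107, 0.2407]
ee_rot: [3.139, 0.002, 1.892]
force: [3.3, -3.7, -2.8]
grip_width: 0.167
0.10006522386822984 -0.8804576990507406
[ 0.55878892 -0.13018979  0.46571364]
```

```bash
python3 -m pendant '[[0,0,0,0,5],[0,0,0,0,5],[0,0,0,0,5],[0,0,0,0,5],[0,0,0,0,5],[0,0,0,0,5],[0,0,-2,0,5],[0,0,-4,0,5],[0,0,-4,0,5],[0,0,-4,0,5],[0,0,-2,0,9.4],[0,0,0,0,9.4]]'
python3 - <<'E'
from h import *
ax=np.array([.557,-.1335])
f=grab('wrist'); W=cloud(f); e=np.hypot(W[...,0]-ax[0],W[...,1]-ax[1])
m=(W[...,2]>.09)&(e<.04);p=W[m];print('axle',len(p),p.min(0),p.max(0),np.median(p,0))
m=(W[...,2]>.06)&(W[...,2]<.1)&(e>.07)&(e<.13);k=W[m];c=(k.min(0)+k.max(0))/2;print('knob',len(k),k.min(0),k.max(0),np.arctan2(*(c[:2]-ax)[::-1]))
cv2.imwrite('pics/w2.png',f['pixels'])
E
```

```text
time_s: 6.9
tcp_pos: [0.6207, -0.211, 0.4059]
ee_rot: [3.135, 0.007, 1.892]
force: [0.5, -0.0, 0.4]
grip_width: 0.668
axle 1649 [ 0.53825289 -0.15262232  0.09054083] [ 0.57846063 -0.11297091  0.11583061] [ 0.55931243 -0.13293594  0.11345841]
knob 184 [ 0.61270639 -0.21885585  0.0600177 ] [ 0.62807617 -0.20329598  0.07914366] -0.8856842496651309
```

View pics/w2.png

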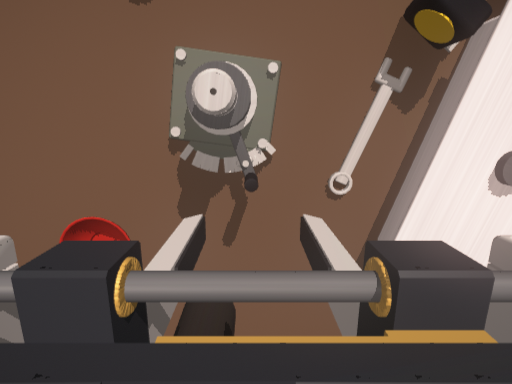

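```bash
python3 -m pendant '[[0,0,0,-4,9.4],[0,0,0,-8.4,9.4],[0,0,0,-8.4,9.4],[0,0,0,-8.4,9.4],[0,0,0,-8.4,9.4],[0,0,0,-8.4,9.4],[0,0,0,-8.4,9.4],[0,0,0,-8.4,9.4],[0,0,0,-8,9.4],[0,0,0,-4,9.4],[0,0,0,0,9.4]]'; python3 -m pendant '[[0.1,2,0,0,9.4],[0.25,3.7,0,0,9.4],[0.25,3.7,0,0,9.4],[0.25,3.7,0,0,9.4],[0.25,3.7,0,0,9.4],[0.25,3.7,0,0,9.4],[0.25,3.7,0,0,9.4],[0.25,3.7,0,0,9.4],[0.25,3.7,0,0,9.4],[0.25,3.7,0,0,9.4],[0.2,2.2,0,0,9.4],[0,0,0,0,9.4]]'
python3 - <<'E'
from h import *
s=r.get_state();print(s['joints'],s['tcp_pos'],s['ee_rot'])
f=grab('wrist'); cv2.imwrite('pics/w3.png',f['pixels']); W=cloud(f); np.savez('w3.npz',**f,W=W)
p=W[(W[...,2]>.048)&(W[...,2]<.075)&(W[...,1]>.08)&(W[...,1]<.25)&(W[...,0]>.45)&(W[...,0]<.8)]
for x0 in np.arange(.5,.76,.01):
    q=p[(p[:,0]>x0)&(p[:,0]<x0+.01)]
    if len(q): print(round(x0,3),len(q),q[:,1].min().round(4),q[:,1].max().round(4),((q[:,1].min()+q[:,1].max())/2).round(4),q[:,2].mean().round(3),q[:,0].max().round(4))
E
```

```text
time_s: 8.05
tcp_pos: [0.6192, -0.2103, 0.3973]
ee_rot: [3.139, -0.005, -3.086]
force: [0.2, -0.0, -0.5]
grip_width: 1.002
time_s: 9.25
tcp_pos: [0.5716, 0.1661, 0.3998]
ee_rot: [3.14, -0.002, -3.082]
force: [0.4, -0.1, -1.1]
grip_width: 1.0
[ 1.37236296e-01  2.53314985e-01  1.49473794e+00  1.32023453e-03
  1.39533008e+00 -1.49369033e+00] [0.57159801 0.16614553 0.39982497] [ 3.14043489e+00 -1.88528846e-03 -3.08169290e+00]
0.52 20 0.1937 0.2021 0.1979 0.06 0.53
0.53 177 0.125 0.2034 0.1642 0.062 0.5399
0.54 186 0.1273 0.2009 0.1641 0.062 0.5499
0.55 188 0.1299 0.1997 0.1648 0.062 0.5599
0.56 179 0.1326 0.1983 0.1654 0.062 0.5699
0.57 175 0.1353 0.1965 0.1659 0.062 0.5799
0.58 170 0.1379 0.1943 0.1661 0.062 0.59
0.59 168 0.1406 0.1928 0.1667 0.062 0.6
0.6 136 0.1434 0.1902 0.1668 0.06 0.6099
0.61 145 0.1482 0.1874 0.1678 0.059 0.62
0.62 200 0.1523 0.1855 0.1689 0.059 0.63
0.63 174 0.1564 0.1819 0.1691 0.063 0.6399
0.64 148 0.157 0.1821 0.1696 0.063 0.6499
0.65 124 0.1577 0.1834 0.1705 0.06 0.66
0.66 127 0.1569 0.1853 0.1711 0.059 0.6698
0.67 88 0.1559 0.1871 0.1715 0.059 0.6772
0.72 12 0.1533 0.195 0.1741 0.049 0.73
0.73 77 0.1546 0.195 0.1748 0.049 0.7396
0.74 36 0.1643 0.1866 0.1754 0.049 0.7443
```

View pics/w3.png

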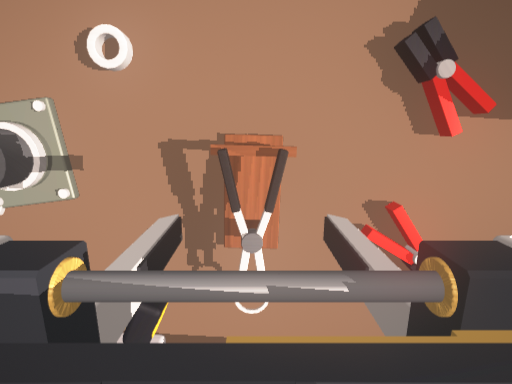

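```bash
python3 -m pendant '[[-0.8,0,1,0,9.4],[0,0,3,0,9.4],[0,0,3,0,9.4],[0,0,3,0,9.4],[0,0,3,0,9.4],[0,0,2.4,0,9.4],[0,0,1.3,0,9.4],[0,0,0,0,9.4],[0,0,0,0,9.4]]' 35; python3 -m pendant '[[0,0,0,0,2],[0,0,0,0,2],[0,0,0,0,2],[0,0,0,0,2],[0,0,0,0,2],[0,0,0,0,2],[0,0,0,0,2],[0,0,0,0,2],[0,0,0,0,2],[0,0,0,0,2],[0,0,0,0,2],[0,0,0,0,2]]' 35
```

```text
time_s: 10.2
tcp_pos: [0.582, 0.1623, 0.234]
ee_rot: [3.142, 0.001, -3.087]
force: [1.0, -0.2, 0.5]
grip_width: 1.001
time_s: 11.4
tcp_pos: [0.5815, 0.1633, 0.2343]
ee_rot: [3.141, 0.001, -3.086]
force: [-2.3, 2.1, 5.4]
grip_width: 0.31
```

```bash
python3 -m pendant '[[0,0,-0.5,0,2],[0,0,-1,0,2],[0,0,-2,0,2],[0,0,-2,0,2],[0,0,-2,0,2],[0,0,-2,0,2],[0,0,-1,0,2],[0,0,-0.5,0,2],[0,0,0,0,2],[0,0,0,0,2]]' 35
python3 - <<'E'
from h import *
s=r.get_state();print(s['tcp_pos'],s['ee_rot'],s['force'],s['grip_width'])
ims=[]
for n in('top','wrist','scene'):
    f=grab(n); np.savez(n+'4.npz',**f,W=cloud(f)); ims.append(cv2.resize(f['pixels'],(400,300)))
ims[2]=ims[2]
o=np.vstack([np.hstack(ims[:2]),np.hstack([ims[2],ims[2]*0])]); cv2.imwrite('pics/m4.png',o)
E
```

```text
time_s: 12.4
tcp_pos: [0.5809, 0.1627, 0.3425]
ee_rot: [-3.141, -0.002, -3.086]
force: [0.4, -0.6, -2.7]
grip_width: 0.304
[0.58093307 0.16274665 0.34245567] [-3.14133034e+00 -2.12578967e-03 -3.08573498e+00] [ 0.40873748 -0.64125482 -2.66818964] 0.30431334307537794
```

View pics/m4.png

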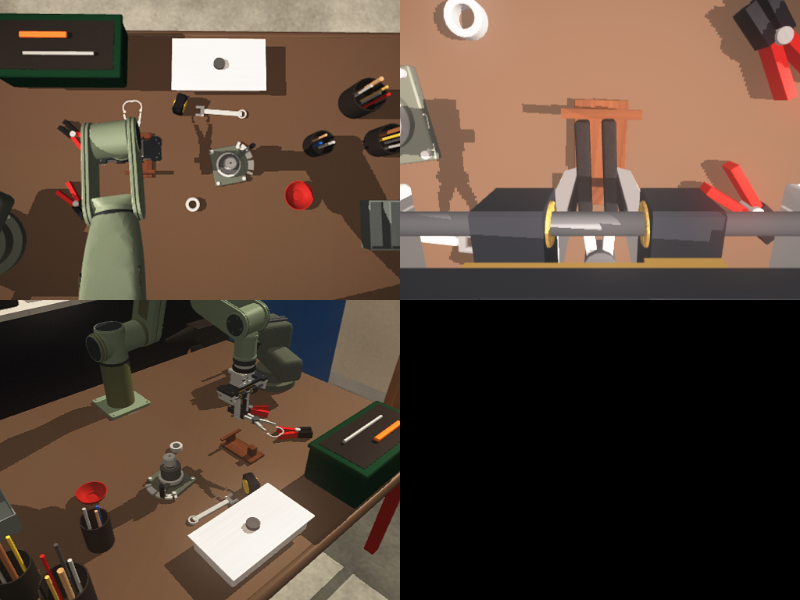

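```bash
cat > ring.py <<'E'
from h import *
def ring(f,W,c,z,rad=.05):
    "circle through pixels of the ring: bright, cloud near height z, within rad of guess c"
    b=f['pixels'].min(2)
    m=(abs(W[...,2]-z)<.02)&(np.hypot(W[...,0]-c[0],W[...,1]-c[1])<rad)
    v,u=np.nonzero(m); zz=np.median(W[m][:,2])
    return u,v,W[m],zz
def circ(p):
    A=np.c_[2*p[:,:2],np.ones(len(p))]; s=np.linalg.lstsq(A,(p[:,:2]**2).sum(1),rcond=None)[0]
    return s[:2],np.sqrt(s[2]+s[:2]@s[:2])
E
python3 - <<'E'
from ring import *
for n in('top','scene'):
    f=dict(np.load(n+'4.npz')); W=f['W']
    u,v,p,zz=ring(f,W,(.718,.171),.156)
    print(n,len(p),'z med',zz,p[:,2].min(),p[:,2].max(),p.min(0),p.max(0))
    P=np.array([ray(f,a,b,.156) for a,b in zip(u,v)])
    # ring part only: ahead of eye centre guess
    q=P[P[:,0]>P[:,0].max()-.035]
    for _ in range(3):
        c,R=circ(q); d=abs(np.hypot(*(q[:,:2]-c).T)-R); q=q[d<.004]
    print('circle',c,R,len(q)); a=p[np.argsort(p[:,0])]; print('z near/far',np.median(a[:40,2]),np.median(a[-40:,2]))
    # axle top at z=.113 same camera
    e=np.hypot(W[...,0]-.557,W[...,1]+.1335); m=(W[...,2]>.106)&(W[...,2]<.12)&(e<.03); vv,uu=np.nonzero(m); Q=np.array([ray(f,a,b,.113) for a,b in zip(uu,vv)])
    print('axle',len(Q),(Q.min(0)+Q.max(0))/2,np.ptp(Q,axis=0),np.median(W[m][:,2]))
s=r.get_state();p=s['tcp_pos'];y=s['ee_rot'][2];print('predicted eye',p[:2]-.1352*np.array([np.cos(y),np.sin(y)]))
E
```

```text
top 160 z med 0.15883703528544663 0.15092194388550934 0.17093010050308208 [0.67282219 0.14208971 0.15092194] [0.74688734 0.20266014 0.1709301 ]
circle [0.72091171 0.17205071] 0.028017433993220927 82
z near/far 0.16577382603533392 0.15558562456965278
axle 203 [ 0.55715333 -0.13368643  0.113     ] [3.73774501e-02 3.73977050e-02 2.22044605e-16] 0.11311851810531376
scene 193 z med 0.1592198854845615 0.15074405254861561 0.17030328495744482 [0.66948553 0.14451174 0.15074405] [0.75248475 0.20616269 0.17030328]
circle [0.72503958 0.17410475] 0.027993036003022966 57
z near/far 0.16492365732152908 0.1557568064091039
axle 147 [ 0.56403057 -0.13375843  0.113     ] [0.0417705  0.04150241 0.        ] 0.11301310485236503
predicted eye [0.71596956 0.17033397]
```

```bash
python3 -m pendant '[[0.4,-0.7,0,0,2],[1.2,-2,0,0,2],[1.8,-3,0,0,2],[1.8,-3,0,0,2],[1.8,-3,0,0,2],[1.8,-3,0,0,2],[1.8,-3,0,0,2],[1.8,-3,0,0,2],[1.8,-3,0,0,2],[1.8,-3,0,0,2],[1.3,-2,0,0,2],[0.6,-1,0,0,2]]' 35;python3 -m pendant '[[0,0,0,0,2],[0,0,0,0,2],[0,0,0,0,2],[0,0,0,0,2]]'
cat > chk.py <<'E'
from ring import *
s=r.get_state();p=s['tcp_pos'];y=s['ee_rot'][2];g=p[:2]-.138*np.array([np.cos(y),np.sin(y)]);z=p[2]-.18-.0065;print('pred',g,z,s['force'],s['grip_width'])
ims=[]
for n in('top','scene'):
    f=grab(n);W=cloud(f); np.savez(n+'5.npz',**f,W=W)
    e=np.hypot(W[...,0]-g[0],W[...,1]-g[1])
    m=(abs(W[...,2]-z)<.012)&(e<.05); vv,uu=np.nonzero(m); P=np.array([ray(f,a,b,z) for a,b in zip(uu,vv)])
    q=P[(P[:,0]>P[:,0].max()-.035)]
    for _ in range(4):
        c,R=circ(q); d=abs(np.hypot(*(q[:,:2]-c).T)-R); q=q[d<.004]
    m2=(abs(W[...,2]-.1145)<.007)&(e<.03); vv,uu=np.nonzero(m2); Q=np.array([ray(f,a,b,.113) for a,b in zip(uu,vv)])
    print(n,'ring',c,R,len(q),np.median(W[m][:,2]),'axle',len(Q),(Q.min(0)+Q.max(0))/2 if len(Q) else '',np.ptp(Q,axis=0) if len(Q) else '')
    d=np.linalg.norm(np.r_[g,z]@f['R'].T+f['t']); h=f['R']@np.r_[g,z]+f['t'];u,v=(np.array(f['K'])@h)[:2]/h[2]; u,v=int(u),int(v)
    ims.append(cv2.resize(f['pixels'][v-40:v+40,u-50:u+50],(400,320),interpolation=cv2.INTER_CUBIC))
cv2.imwrite('pics/c5_%d.png'%(s['time_s']*10),np.hstack(ims)); print(int(s['time_s']*10))
E
python3 chk.py
```

```text
time_s: 13.75
tcp_pos: [0.4179, -0.1452, 0.3435]
ee_rot: [-3.141, -0.0, -3.088]
force: [0.1, 0.1, -3.7]
grip_width: 0.304
time_s: 14.15
tcp_pos: [0.4196, -0.1428, 0.3436]
ee_rot: [3.141, 0.0, -3.084]
force: [0.6, 0.5, -2.4]
grip_width: 0.306
pred [ 0.55740564 -0.13490003] 0.1570970910052577 [ 0.55123073  0.53363879 -2.39513851] 0.3061435063464445
top ring [ 0.56012754 -0.13311801] 0.027905058589542644 81 0.15996432478560885 axle 198 [ 0.55715333 -0.13370017  0.113     ] [3.73774501e-02 3.73702205e-02 2.22044605e-16]
scene ring [ 0.56266574 -0.12989818] 0.02831871853767024 61 0.15996008684638235 axle 139 [ 0.5638865  -0.13338701  0.113     ] [0.04148235 0.04075957 0.        ]
141
```

View pics/c5_141.png

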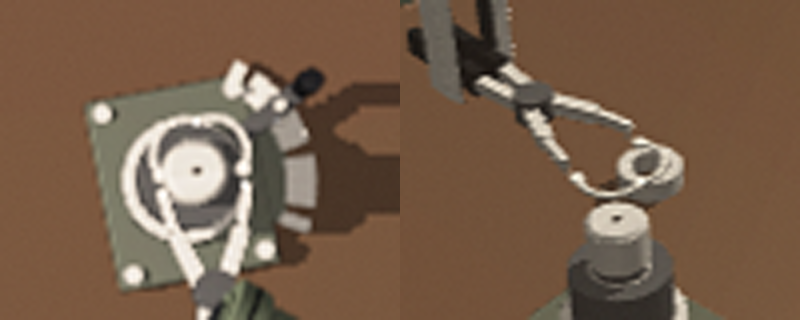

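```bash
python3 - <<'E'
from ring import *
f=dict(np.load('top5.npz'));W=f['W']; g=np.array([.5574,-.1349,.1571]);h=f['R']@g+f['t'];u0,v0=(f['K']@h)[:2]/h[2];u0,v0=int(u0),int(v0)
print('boss',ray(f,u0-50+213/4,v0-40+290/4,.1725), W[int(v0-40+290/4),int(u0-50+213/4)])
e=np.hypot(W[...,0]-.557,W[...,1]+.1335)
m=(W[...,2]>.14)&(W[...,2]<.175)&(W[...,0]>.47)&(abs(W[...,1]+.135)<.05)
v,u=np.nonzero(m);P=np.array([ray(f,a,b,.157) for a,b in zip(u,v)])
for x0 in np.arange(.47,.60,.004):
    q=P[(P[:,0]>=x0)&(P[:,0]<x0+.004)]
    if len(q): print(round(x0,3),np.unique(q[:,1].round(3)))
f=dict(np.load('scene5.npz'));W=f['W'];m=(W[...,2]>.145)&(W[...,2]<.178)&(W[...,0]>.47)&(W[...,0]<.62)&(abs(W[...,1]+.135)<.05)
p=W[m];print('scene x max',np.sort(p[:,0])[-8:])
b=p[p[:,2]>.168];print('scene boss',len(b),b.min(0),b.max(0))
f=dict(np.load('top5.npz'));W=f['W'];m=(W[...,2]>.168)&(W[...,2]<.18)&(W[...,0]>.45)&(W[...,0]<.56)&(abs(W[...,1]+.135)<.05);b=W[m];print('top boss',len(b),b.min(0),b.max(0))
E
```

```text
boss [ 0.48197612 -0.1386171   0.1725    ] [ 0.48311292 -0.1378249   0.17454196]
0.47 [-0.14  -0.137 -0.135 -0.132 -0.13 ]
0.474 [-0.144 -0.142 -0.137 -0.135 -0.132 -0.13 ]
0.478 [-0.147 -0.144 -0.142 -0.14  -0.137 -0.135 -0.133 -0.132 -0.13  -0.128]
0.482 [-0.152 -0.149 -0.147 -0.144 -0.142 -0.14  -0.137 -0.135 -0.133 -0.13
 -0.128]
0.486 [-0.147 -0.144 -0.142 -0.14  -0.137 -0.135 -0.133 -0.13  -0.128]
0.49 [-0.154 -0.152 -0.149 -0.147 -0.145 -0.142 -0.14  -0.137 -0.135 -0.133
 -0.13  -0.128 -0.125]
0.494 [-0.154 -0.152 -0.149 -0.147 -0.145 -0.133 -0.13  -0.128 -0.125 -0.123]
0.498 [-0.156 -0.154 -0.152 -0.149 -0.147 -0.13  -0.128 -0.125 -0.123 -0.121]
0.502 [-0.157 -0.154 -0.152 -0.149 -0.147 -0.13  -0.128 -0.126 -0.123 -0.121
 -0.118]
0.506 [-0.159 -0.157 -0.154 -0.152 -0.149 -0.128 -0.126 -0.123 -0.121 -0.118
 -0.116]
0.51 [-0.159 -0.157 -0.152 -0.149 -0.126 -0.123 -0.121 -0.118 -0.116 -0.114]
0.514 [-0.161 -0.159 -0.157 -0.154 -0.152 -0.123 -0.121 -0.118 -0.116 -0.114]
0.518 [-0.161 -0.159 -0.157 -0.154 -0.152 -0.118 -0.116 -0.114]
0.522 [-0.159 -0.157 -0.116 -0.114]
0.526 [-0.1
[... 383 characters left out ...]
562 [-0.162 -0.159 -0.104]
0.566 [-0.162 -0.16  -0.107 -0.104]
0.57 [-0.162 -0.16  -0.107 -0.104]
0.574 [-0.16  -0.157 -0.155 -0.112 -0.109 -0.107]
0.578 [-0.157 -0.155 -0.152 -0.15  -0.131 -0.128 -0.121 -0.119 -0.116 -0.114
 -0.112 -0.109]
0.582 [-0.152 -0.15  -0.148 -0.145 -0.143 -0.14  -0.138 -0.136 -0.133 -0.131
 -0.128 -0.126 -0.124 -0.121 -0.119 -0.116]
0.586 [-0.148 -0.145 -0.143 -0.14  -0.138 -0.136 -0.124]
scene x max [0.58852561 0.58881757 0.58928505 0.58966856 0.58971473 0.58983273
 0.59025585 0.59025629]
scene boss 99 [ 0.4706769  -0.15685778  0.16802469] [ 0.5450347  -0.10611169  0.17413849]
top boss 153 [ 0.46211409 -0.16014529  0.16804083] [ 0.53976262 -0.11011604  0.17801226]
```

```bash
python3 -m pendant '[[0,0,0.5,0,2],[0,0,1,0,2],[0,0,1,0,2],[0,0,0.6,0,2],[0,0,0.3,0,2],[0,0,0,0,2],[0,0,0,0,2],[0,0,0,0,2]]' 35; python3 chk.py
python3 - <<'E'
from ring import *
for n in('top','scene'):
    f=dict(np.load(n+'5.npz'));W=f['W']
    m=(W[...,2]>.117)&(W[...,2]<.15)&(W[...,0]>.57)&(W[...,0]<.61)&(abs(W[...,1]+.135)<.03);p=W[m]
    if len(p): print(n,len(p),'ring front z',np.median(p[:,2]),'tip x',np.sort(p[:,0])[-4:])
E
```

```text
time_s: 15.05
tcp_pos: [0.4194, -0.1438, 0.31]
ee_rot: [-3.141, 0.001, -3.086]
force: [-0.2, -0.3, -2.5]
grip_width: 0.304
pred [ 0.55721245 -0.13612932] 0.12354346486504258 [-0.15374462 -0.26643768 -2.52456252] 0.30431260272329763
top ring [ 0.5683338  -0.13489139] 0.019004026334438286 51 0.11796874905943062 axle 203 [ 0.56089981 -0.13746229  0.113     ] [4.48704141e-02 4.49219367e-02 2.22044605e-16]
scene ring [ 0.57102421 -0.13136441] 0.01902322309425871 46 0.12429740682234316 axle 103 [ 0.56395836 -0.1328274   0.113     ] [0.04162607 0.03964037 0.        ]
150
top 50 ring front z 0.12441348170596594 tip x [0.58474055 0.58493186 0.58748645 0.58754836]
scene 49 ring front z 0.12367869606966128 tip x [0.59052662 0.59072652 0.59174548 0.59184432]
```

```bash
python3 - <<'E'
import cv2;im=cv2.imread('pics/c5_150.png');cv2.imwrite('pics/c6.png',cv2.resize(im[60:260],(800,200)))
import numpy as np
a=im[40:280,100:340];b=im[40:280,500:740];cv2.imwrite('pics/c6.png',cv2.resize(np.hstack([a,b]),(800,400)))
E
```

View pics/c6.png

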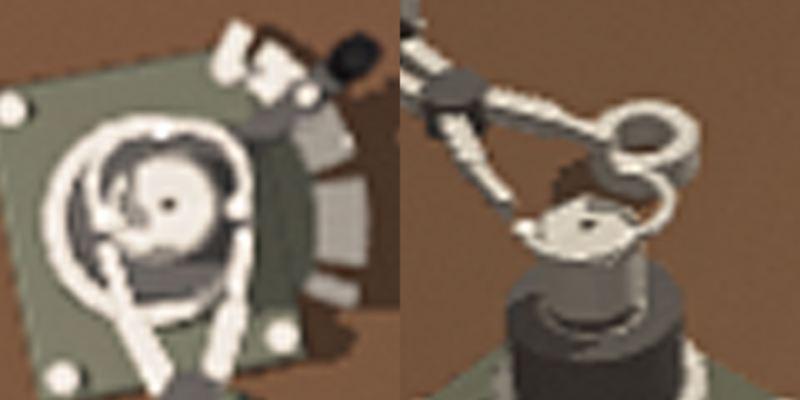

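```bash
python3 -m pendant '[[0,0,0.3,0,2],[0,0,0.3,0,2],[0,0,0.3,0,2],[0,0,0.3,0,2],[0,0,0.3,0,2],[0,0,0,0,2]]' 35;  python3 -m pendant '[[0,0,0.3,0,2],[0,0,0.4,0,2],[0,0,0.4,0,2],[0,0,0.4,0,2],[0,0,0.4,0,2],[0,0,0.3,0,2],[0,0,0.2,0,2],[0,0,0,0,2],[0,0,0,0,2],[0,0,0,0,2]]'
```

```text
time_s: 15.75
tcp_pos: [0.419, -0.1435, 0.294]
ee_rot: [3.141, -0.001, -3.086]
force: [-0.7, -0.1, -2.7]
grip_width: 0.303
time_s: 16.75
tcp_pos: [0.4193, -0.1437, 0.2708]
ee_rot: [-3.141, 0.0, -3.086]
force: [-0.3, 0.5, -2.8]
grip_width: 0.309
```

```bash
python3 -m pendant '[[0,0,0.2,0,2],[0,0,0.2,0,2],[0,0,0.1,0,2],[0,0,0,0,2],[0,0,0,0,2],[0,0,0,0,2],[0,0,0,0,2]]' 35; python3 - <<'E'
from ring import *
s=r.get_state();print(s['tcp_pos'],s['force'],s['ft_torque'],s['ee_rot'],s['grip_width'])
ims=[]
for n in('top','scene'):
    f=grab(n);W=cloud(f);ax=np.array([.557,-.1335,.09]);h=f['R']@ax+f['t'];u,v=((f['K']@h)[:2]/h[2]).astype(int)
    m=(W[...,2]>.077)&(W[...,2]<.1)&(W[...,0]>.579)&(W[...,0]<.62)&(abs(W[...,1]+.135)<.02);p=W[m]
    if len(p): print(n,len(p),'front z',np.median(p[:,2]),np.percentile(p[:,2],[10,90]),'tip x',np.sort(p[:,0])[-3:])
    m=(abs(W[...,2]-.0985)<.012)&(abs(W[...,0]-.482)<.01)&(abs(W[...,1]+.138)<.008); print('boss top z',np.median(W[m][:,2]))
    e=np.hypot(W[...,0]-.557,W[...,1]+.1335);k=W[(W[...,2]>.055)&(W[...,2]<.085)&(e>.085)&(e<.12)&(W[...,1]<-.18)]
    if len(k):c=(k.min(0)+k.max(0))/2;print('knob',np.arctan2(c[1]+.1335,c[0]-.557));print('axle z',np.median(W[e<.01][:,2]))
    ims.append(cv2.resize(f['pixels'][v-30:v+30,u-30:u+30],(400,400),interpolation=cv2.INTER_CUBIC))
cv2.imwrite('pics/c7.png',np.hstack(ims))
E
```

```text
time_s: 17.45
tcp_pos: [0.4193, -0.1437, 0.2657]
ee_rot: [-3.142, 0.0, -3.086]
force: [-0.1, -0.2, -2.6]
grip_width: 0.305
[ 0.419264  -0.1436955  0.2657078] [-0.05238558 -0.17006634 -2.64845836] [ 0.04891813 -0.10787627 -0.01313852] [-3.14150134e+00  1.45740087e-04 -3.08568474e+00] 0.3052051956968719
top 31 front z 0.07870995162685901 [0.07732818 0.08301535] tip x [0.58679512 0.58681353 0.58685683]
boss top z 0.09414330449532184
knob -0.9083365720035259
axle z 0.11369955585923028
scene 47 front z 0.07989141496329172 [0.07745664 0.09340569] tip x [0.59049126 0.59105919 0.5925871 ]
boss top z 0.0944376532668682
knob -0.8625165318553287
axle z 0.11333782063525752
```

View pics/c7.png

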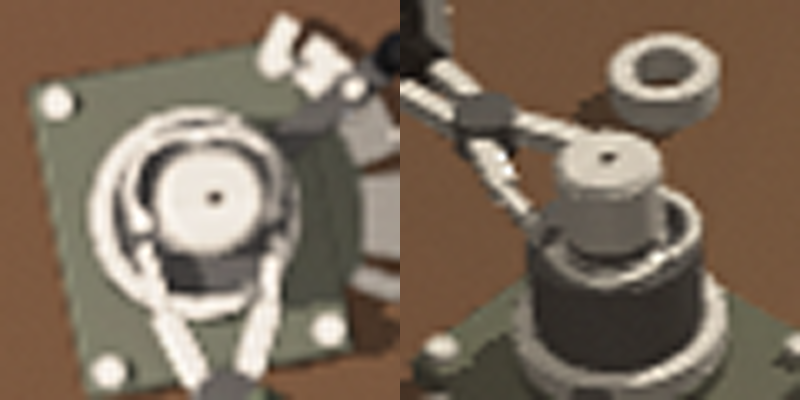

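```bash
python3 -c "
from rig import r
print(r.job_done()); print(r.get_state()['time_s'])"
```

```text
the job is handed in; nothing more can be done
None
the job is handed in; nothing more can be done
```

The job is handed in at about 17.5 s. I gripped the lever knob and swung it into the studded notch. I then picked the pliers up by the handles, squeezed them fully with a 35 N grip, brought the spread ring over the axle and lowered it to the groove. The arm is still holding the pliers there.

What the last checks showed:
- **Lever:** the axle end measures 113.3 to 113.7 mm high, against 113 expected, and the studs flank the lever. The knob angle came out at -0.86 rad in one camera and -0.91 in the other, against about -0.88 for the notch.
- **Ring height:** about 79 mm from the arm pose and 78.8 mm from the pliers' pivot boss, against 79 mm wanted.
- **Ring on the axis:** within about 1 mm by the top camera.
- **Grip and contact:** the tool is level and the opening is about 29 mm, so fully squeezed. The wrist carries only about 2.6 N, which is the weight of the pliers, so they are not leaning on the hub. No bystander looked disturbed in the views I took.

One disagreement: a dead-reckoned position from the wrist camera put the ring's eye about 4 mm short of the axle in x. A circle fit on the spread ring was also unreliable, because the ring is not round when spread. I went by the boss and front-edge measurements from the top camera. The scene camera roughly agreed, and the ring slid down the axle with no side force.

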